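# Photograph a printing block all round

### The job

Pick up the tall border block that stands on end on the cork mat, fingers off its carving, and show it to the bench camera all the way round - carving, left edge (left as you look at the carving), plain back, right edge, in that order - holding each side still for half a second, upright in the picture, centred on and square to the lens, 150 mm in front of its glass where it is focused. Then stand the block on end in the empty half of the plywood tray, carving turned the same way as the two blocks already there, and let go. Do not drop the block, do not touch the camera, and leave the other blocks and the jar where they are.

Things in the scene. Friction and masses are not known exactly. Their poses are not given: they have to be found in the camera images.
- block: border block: laminated pale wood, standing on end, the tallest block. Wood 35 mm (x) by 60 mm (y) by 130 mm (z, up), about 0.2 kg. On its +x face is the carved plate; -x is the plain back with a small round paper tag. The -y and +y faces (edges, 35 mm wide, 60 mm apart) are bare wood and can be pinched from above. Origin: centre of the wood's underside.
- carving: the carved plate on the block's +x face: brown ground with dark raised diamonds between two dark border strips, 50 mm wide, 120 mm high, 6 mm proud, 5 mm in from the wood's edges. Part of the block; same origin and axes as block. Fingers must keep off it.
- side_carved (a point): centre of the outer surface of the carving: (23.5, 0, 65) mm in the block's frame, same axes as the block; outward is +x
- side_left (a point): centre of the left edge (left as you look at the carving): (0, -30, 65) mm in the block's frame; outward is -y
- side_back (a point): centre of the plain back: (-17.5, 0, 65) mm in the block's frame; outward is -x
- side_right (a point): centre of the right edge: (0, 30, 65) mm in the block's frame; outward is +y
- lens (a point): centre of the bench camera's front lens glass. The camera looks along this frame's -x; y is the picture's horizontal, z its upright. It looks roughly towards the robot and down by 9 to 23 degrees (differs each time; the head stays as set). It is focused at (-150, 0, 0) mm in this frame. A 90 mm ring light surrounds the lens, its face 6 mm behind the glass.
- camera: camera stand: round dark foot 140 mm across, 16 mm thick, thin column to 337 mm, and on it the camera head some 300 mm up. Origin: on the table below the lens; the column stands 140 mm to +x of it. Fixed.
- tray: low plywood tray, 130 mm (x) by 300 mm (y), rim 22 mm high and 8 mm thick, floor's top 8 mm above the origin. Origin: centre of its underside. Two shorter blocks stand in its -y half, carvings to the tray's +x; the +y half is empty (a good place is x = 0, y = +65 mm). Fixed.
- mat: cork mat, 170 mm (x) by 340 mm (y), 6 mm thick, on which the border block, the eye block and the jar stand. Origin: centre of its underside. Fixed.
- stood_a: shorter printing block, 45 mm wide, 100 mm high, standing in the tray at its -y end. Origin: centre of its underside; carving on +x.
- stood_b: shorter printing block, 45 mm wide, 85 mm high, standing in the tray near its middle. Origin: centre of its underside; carving on +x.
- eye_block: printing block with an eye carved on it, lying face up on the mat, 90 by 56 mm, 50 mm high. Origin: centre of its underside.
- paint_jar: closed jar of fabric paint with a white cap, 62 mm across, 72 mm high, on the mat. Origin: centre of its underside.
Mind the look-alikes: they are no part of the job. Leave any blue look-alike of the stood_b alone.

How it is judged (in metres and radians):
On the way, in this order (a step that is already met when the one before it is completed fails the run):
1. the block's carving is held still, square to the lens, centred and in focus (x of side_carved in the frame of lens between -0.165 and -0.135 m and y of side_carved in the frame of lens between -0.015 and 0.015 m and z of side_carved in the frame of lens between -0.015 and 0.015 m and x of side_back in the frame of lens below -0.165 m and angle between the x axis of block and the x axis of lens, either way round below 0.14 rad and angle between the z axis of block and the z axis of lens, either way round below 0.14 rad and linear speed of block below 0.02 m/s and angular speed of block below 0.15 rad/s), for 0.4 s.
2. the block's left edge is held still, square to the lens, centred and in focus (x of side_left in the frame of lens between -0.165 and -0.135 m and y of side_left in the frame of lens between -0.015 and 0.015 m and z of side_left in the frame of lens between -0.015 and 0.015 m and x of side_right in the frame of lens below -0.165 m and angle between the y axis of block and the x axis of lens, either way round below 0.14 rad and angle between the z axis of block and the z axis of lens, either way round below 0.14 rad and linear speed of block below 0.02 m/s and angular speed of block below 0.15 rad/s), for 0.4 s.
3. the block's plain back is held still, square to the lens, centred and in focus (x of side_back in the frame of lens between -0.165 and -0.135 m and y of side_back in the frame of lens between -0.015 and 0.015 m and z of side_back in the frame of lens between -0.015 and 0.015 m and x of side_carved in the frame of lens below -0.165 m and angle between the x axis of block and the x axis of lens, either way round below 0.14 rad and angle between the z axis of block and the z axis of lens, either way round below 0.14 rad and linear speed of block below 0.02 m/s and angular speed of block below 0.15 rad/s), for 0.4 s.
4. the block's right edge is held still, square to the lens, centred and in focus (x of side_right in the frame of lens between -0.165 and -0.135 m and y of side_right in the frame of lens between -0.015 and 0.015 m and z of side_right in the frame of lens between -0.015 and 0.015 m and x of side_left in the frame of lens below -0.165 m and angle between the y axis of block and the x axis of lens, either way round below 0.14 rad and angle between the z axis of block and the z axis of lens, either way round below 0.14 rad and linear speed of block below 0.02 m/s and angular speed of block below 0.15 rad/s), for 0.4 s.
At the end, for the whole second after the job is handed in: The border block stands on end, released and still, on the floor of the tray's empty +y half (origin within 36 mm of the tray's middle in x, 10 to 112 mm to +y; upright within 0.06 rad), carving to the tray's +x within 0.26 rad; the tray's other two blocks still stand upright (z of block in the frame of tray between 0.003 and 0.013 m and x of block in the frame of tray between -0.036 and 0.036 m and y of block in the frame of tray between 0.01 and 0.112 m and angle between block's own z axis and vertical below 0.06 rad and height (world z) of side_carved above 0.05 m and angle between the x axis of block and the x axis of tray, either way round below 0.26 rad and linear speed of block below 0.02 m/s and angle between each of stood_a, stood_b's own z axis and vertical below 0.1 rad and ((x of side_carved in the frame of tray above -0.03 m and x of side_back in the frame of tray below -0.03 m) or (x of side_carved in the frame of tray above -0.015 m and x of side_back in the frame of tray below -0.015 m) or (x of side_carved in the frame of tray above 0 m and x of side_back in the frame of tray below 0 m) or (x of side_carved in the frame of tray above 0.015 m and x of side_back in the frame of tray below 0.015 m) or (x of side_carved in the frame of tray above 0.03 m and x of side_back in the frame of tray below 0.03 m))); the robot touches nothing.
It fails at once if the fingers press on the carving (contact force between the fingers and carving above 1 N).
It fails at once if the camera is touched (contact force between camera and anything else above 2 N).
It fails at once if the block is dropped or knocked over (contact force between the fingers and block below 0.05 N and linear speed of block above 0.3 m/s).
It fails at once if another block or the jar is shifted or knocked over (distance of any of stood_a, stood_b, eye_block, paint_jar from where it was at the start of the episode above 0.02 m).
It also fails if it takes over 61 s, if anything falls off the work surface, if the arm or the gripper's body presses on something with over 40 N, if the wrist force passes 120 N, or if a joint passes its speed limit or range.

### The arm

A 6-joint arm with a two-finger parallel gripper is mounted at the origin on the work surface. World frame = base frame: x ahead of the robot, y to its left, z up, the work surface at z = 0. Lengths are in mm, angles in rad, forces in N, time in s.
With the tool pointing down it reaches from about 275 to 750 mm from the base axis. Payload 10.2 kg.
Tool frame: the origin (TCP) lies between the finger pads; the fingertips stand 8 mm ahead of it and the grasp point (between the pads) lies 11 mm behind it; z points along the fingers, y is the line along which they close (so a half turn about z gives the same grasp; the last joint's range is limited). The gripper opens to 85 mm and grips with 20 to 120 N. Pads are 22 mm wide; open, the fingers measure 114 mm over their backs; the gripper's body (76 mm by 85 mm) begins 54 mm behind the grasp point. The pads swing forward as they close: fully open they stand 13 mm farther back than shut.
Start: joints at [0.993, 0.313, 1.498, -0, 1.331, -0.223], TCP at [182.399, 492.302, 239.294] pointing down, gripper open.
Joint ranges: [-2.94, 2.94], [-0.97, 2.17], [0.19, 2.56], [-1.23, 4.37], [0.02, 3.11], [-2.88, 2.88]. Speed limits (rad/s): [2.39, 2.39, 3.01, 3.14, 3.14, 3.14].

### API

Orientations are given as a unit quaternion [w, x, y, z].
In Python, from rig import * gives the robot as it stands.
- The arm moves only by the shell command python3 -m handwheel 'ROWS' [FORCE]. ROWS is JSON, a list that holds one entry, the list of rows, each a list of 7 numbers: the shift along the world's x, y, z in mm, then the turn, a rotation vector about the world's x, y, z in degrees, then the opening, from -1 (shut) to 1 (fully open). A call has 1 to 8 rows; each row shifts and turns the commanded pose from where the row before left it; what a row does not reach is not made up. A row lasts 1/8 s, in which the tool goes at most 62.5 mm and 10.7 degrees, less where a joint would pass 70% of its speed; a pose out of reach is approached as far as the arm can. A call is refused whole if a number of a shift passes 62.5 or a number of a turn 10.7, either way. A call with a gripper value outside its range is refused whole. The fingers move at their own pace and stop on an object; FORCE is the grip in N (left out, the last holds). Time passes only in rows, so rows that do not move let the fingers close. It gives the time, the measured TCP pose, the force, the opening and the grip force at its end, in the units of the state.
- sense(): the state, without advancing time (a new reading comes with each control period).
- capture(name): name is "side" or "top"; returns a dict with "image" (384x512x3 uint8, red, green, blue), "fx", "fy", "cx", "cy" (pixels), "rvec" (rotation vector, rad) and "tvec" (3), from world to camera coordinates, as OpenCV has them. Camera axes: x right, y down, z forward; pixel columns grow to the right and rows downward; lengths in mm; the calibration is good to about 2 mm. A picture is of the moment at which its call begins. There is no depth.
- finish_job(): hands the job in; it is judged then, once.
The state is a dict: "time_s": time; "joints": joint angles; "dq": joint speeds; "tau": joint torques, N m; "eef_pos": TCP position; "ee_rot": TCP orientation; "force": force on the tool from outside, world axes, zero at the start; "wrist_torque": the same for the moment, N m; "grip_width": opening from 0.0 (shut) to 1.0 (fully open); "grip_force": force on a finger pad.
Only numpy, scipy, OpenCV 4.12 (cv2) and the standard library are available. Lean on these libraries where they do the work, as an engineer would, in place of code of your own. Each camera call takes 0.05 s, during which the arm holds its last target. There are 200 camera calls.

## Working session

There is one attempt and no reset: what is moved stays moved. The work goes in short steps, Python scripts to look and compute and a shell command to move; the robot and the scene stay as the last step left them, time stands still between calls to the robot, and variables do not carry over. Pictures are saved under pics/ and viewed, at most 10 in all, crops included, and the job is handed in when it is done.

```bash
ls; mkdir -p pics; python3 - <<'E'
from rig import *
import cv2,numpy as np
print(sense())
for n in("side","top"):
    c=capture(n); cv2.imwrite(f"pics/{n}0.png",c["image"][:,:,::-1])
    R=cv2.Rodrigues(np.array(c["rvec"]))[0]; print(n,c["fx"],c["cx"],c["cy"],c["rvec"],c["tvec"],-R.T@np.array(c["tvec"]).ravel())
E
```

```text
pics
{'time_s': 0.0, 'joints': array([ 9.92585262e-01,  3.13423571e-01,  1.49848024e+00,  1.29389004e-05,
        1.33101344e+00, -2.23387929e-01]), 'dq': array([ 1.26981760e-03, -7.01519477e-04, -9.59462103e-05,  1.75442625e-03,
        8.96736969e-04,  3.96911567e-05]), 'tau': array([ 2.82311421e-04, -4.12270582e+01, -2.59739292e+01, -1.81362025e-04,
        4.15352115e-03, -2.74273138e-07]), 'eef_pos': array([182.25105324, 492.06698682, 238.73235567]), 'ee_rot': array([-2.64183587e-04,  1.76483842e-01,  9.84303314e-01, -6.07358031e-04]), 'force': array([ 0.88885126, -0.04175608,  0.00221148]), 'wrist_torque': array([ 0.00237852,  0.01281914, -0.03658958]), 'grip_force': 0.0, 'grip_width': 1.0021300953357644}
side 482.83031207864843 253.35287529090817 193.29046831526043 [ 2.2053732  -0.61751983  0.30341221] [-458.97612105  341.10552947 1169.91778793] [  26.847465   -807.95396012 1020.88652866]
top 353.8216037250407 257.8229671040736 187.90885977535999 [ 2.15758029 -2.1429367   0.13780339] [-1.09379560e+00  5.73319181e+02  1.24759843e+03] [ 402.85864294   -4.17395904 1312.58730093]
```

View pics/side0.png

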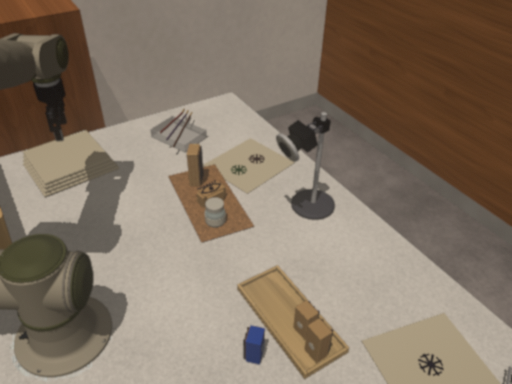

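View pics/top0.png

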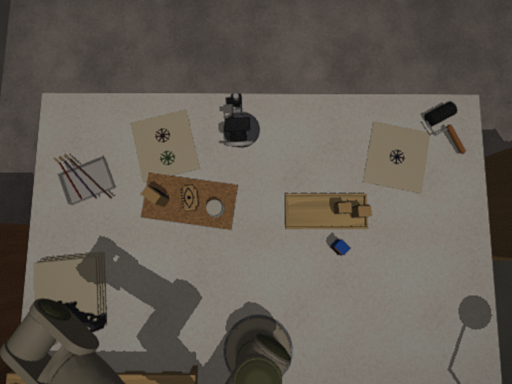

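The side view has the border block at about (195,165), the camera's ring at (288,147) and the tray at (292,318). In the top view they are at (155,193), (235,135) and (327,211). I'll zoom in on these.

```bash
python3 - <<'E'
import cv2,numpy as np
s=cv2.imread("pics/side0.png");t=cv2.imread("pics/top0.png")
def crop(im,x,y,w,h,k): return cv2.resize(im[y:y+h,x:x+w],None,fx=k,fy=k,interpolation=cv2.INTER_CUBIC)
a=np.vstack([crop(s,160,100,200,75,4),crop(s,160,175,200,75,4)])
cv2.imwrite("pics/s1.png",np.clip(a*1.3,0,255).astype(np.uint8))
a=crop(t,130,85,160,120,5)
cv2.imwrite("pics/t1.png",np.clip(a.astype(float)*1.6,0,255).astype(np.uint8))
a=np.hstack([crop(t,275,180,100,150,4),crop(s,235,260,115,115,4)[:600] if 0 else cv2.resize(s[255:375,230:355],(400,600))])
cv2.imwrite("pics/tr1.png",np.clip(a.astype(float)*1.3,0,255).astype(np.uint8))
E
```

```text
(no output)
```

View pics/s1.png

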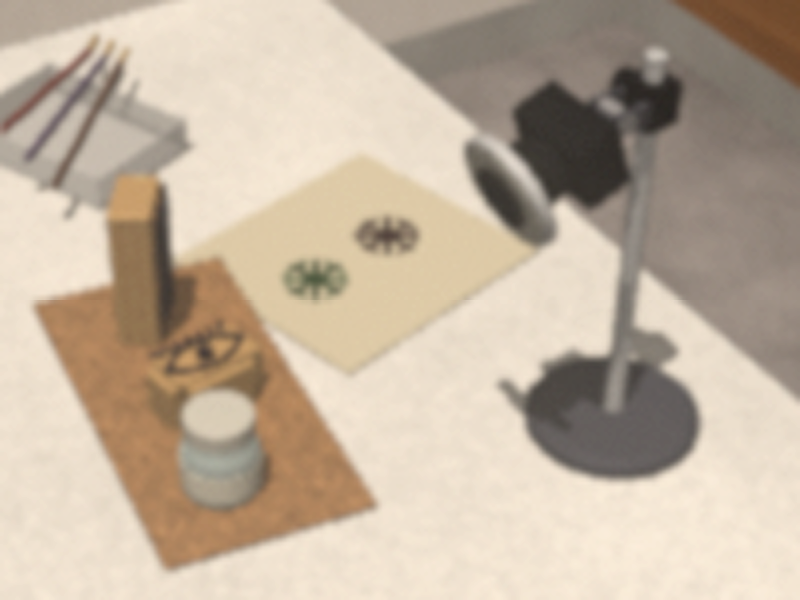

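View pics/t1.png

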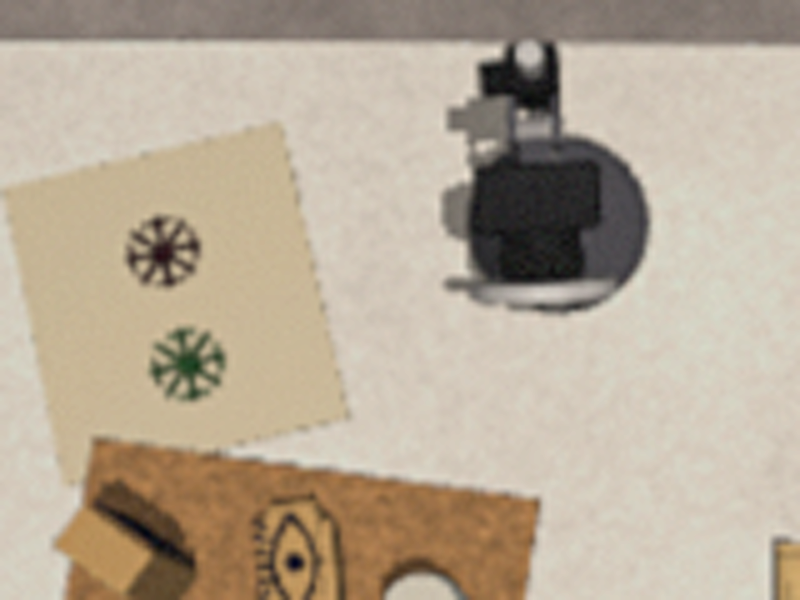

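View pics/tr1.png

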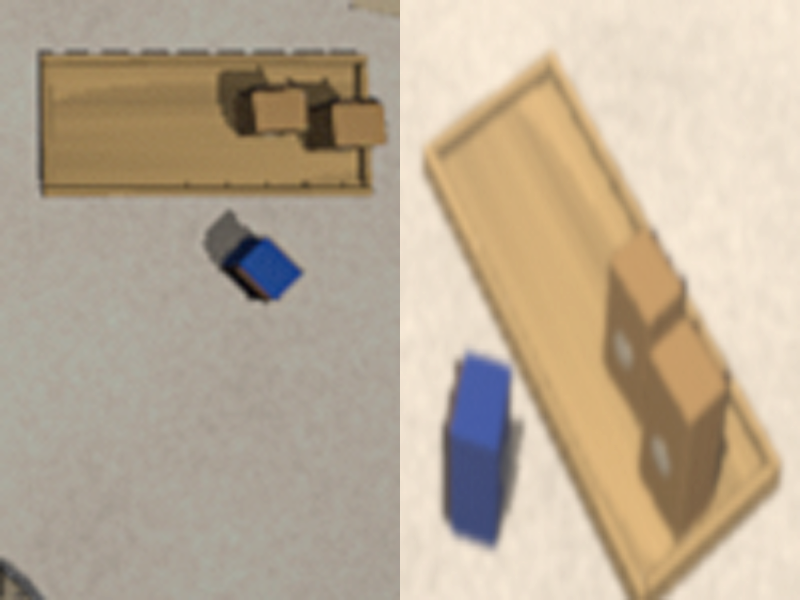

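The block stands on the mat's +y end with its carving turned about -37° (towards +x, -y). The tray is nearly aligned with the world, with its empty half at +y. The next picture enlarges the ring and block, with pixel ticks, for precise points.

```bash
python3 - <<'E'
import cv2,numpy as np
s=cv2.imread("pics/side0.png");t=cv2.imread("pics/top0.png")
def P(im,x,y,w,h,g):
    a=cv2.resize(im[y:y+h,x:x+w],None,fx=8,fy=8,interpolation=cv2.INTER_CUBIC)
    a=np.clip(a.astype(float)*g,0,255).astype(np.uint8)
    for i in range(0,w,5): cv2.line(a,(i*8+4,0),(i*8+4,8 if i%10 else 16),(0,0,255),1)
    for j in range(0,h,5): cv2.line(a,(0,j*8+4),(8 if j%10 else 16,j*8+4),(0,0,255),1)
    return a
L=np.vstack([P(s,270,128,50,37,1.2),P(s,180,142,50,38,1.3)])
R=np.vstack([P(t,215,92,50,60,1.5)[:480],P(t,138,182,50,15,1.5)])
cv2.imwrite("pics/z.png",np.hstack([L,R]))
# automatic: block top face, tray mask in top view (pale wood)
hsv=cv2.cvtColor(t,cv2.COLOR_BGR2HSV)
for p in [(152,194),(150,200),(165,205),(300,200),(345,207),(320,215)]: print(p,hsv[p[1],p[0]])
E
```

```text
(152, 194) [ 18 133 115]
(150, 200) [ 17 131 113]
(165, 205) [ 16 136  73]
(300, 200) [ 19 117 131]
(345, 207) [ 17 124 119]
(320, 215) [ 18 120 125]
```

View pics/z.png

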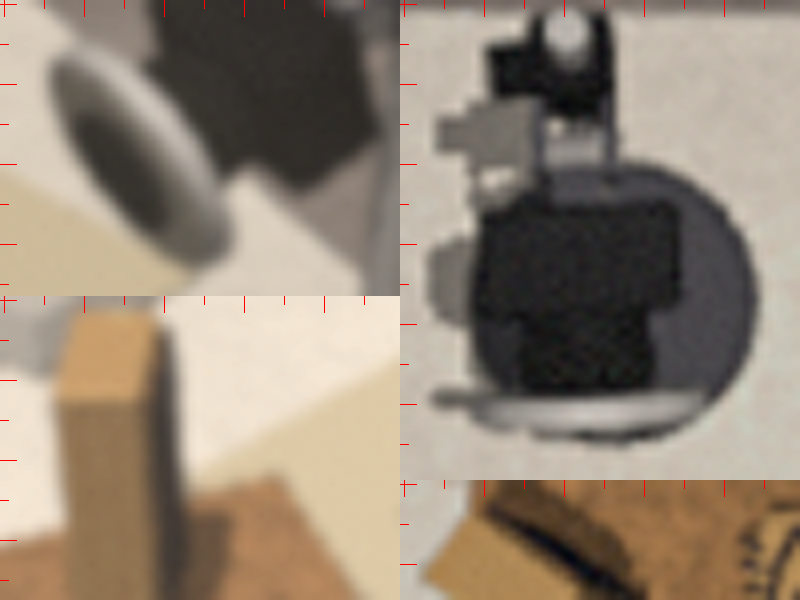

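The ring appears as a clear ellipse in the side view, centred at about (287.5,146.5). In the top view its midpoint is at about (238,142), the foot centre at (241,129) and the column cap at (235,95.5). The block's top corners in the side view are at about (189,144), (199,144), (197,155) and (187,154).

```bash
cat > h.py <<'E'
import cv2,numpy as np
CAL={"side":(482.8303,253.3529,193.2905,[2.2053732,-0.61751983,0.30341221],[-458.97612,341.10553,1169.91779]),
"top":(353.8216,257.8230,187.90886,[2.15758029,-2.1429367,0.13780339],[-1.0937956,573.319181,1247.59843])}
def ray(n,p):
    f,cx,cy,r,t=CAL[n];R=cv2.Rodrigues(np.array(r))[0]
    d=R.T@np.array([(p[0]-cx)/f,(p[1]-cy)/f,1.]);return -R.T@np.array(t),d/np.linalg.norm(d)
def onz(n,p,z):
    o,d=ray(n,p);return o+d*(z-o[2])/d[2]
def tri(a,b):
    (o1,d1),(o2,d2)=ray("side",a),ray("top",b)
    s=np.linalg.lstsq(np.c_[d1,-d2],o2-o1,rcond=None)[0]
    p,q=o1+s[0]*d1,o2+s[1]*d2;return (p+q)/2,np.linalg.norm(p-q)
def proj(n,X):
    f,cx,cy,r,t=CAL[n];K=np.array([[f,0,cx],[0,f,cy],[0,0,1.]])
    return cv2.projectPoints(np.array(X,float).reshape(-1,3),np.array(r),np.array(t),K,None)[0][:,0]
def circ(n,el):
    # normals of a circle seen as ellipse ((cx,cy),(d1,d2),ang)
    f,cx,cy,r,t=CAL[n];R=cv2.Rodrigues(np.array(r))[0]
    (x,y),(a,b),th=el;th=np.radians(th);a,b=a/2/f,b/2/f;x,y=(x-cx)/f,(y-cy)/f
    M=np.array([[np.cos(th),np.sin(th),0],[-np.sin(th),np.cos(th),0],[0,0,1]])@np.array([[1,0,-x],[0,1,-y],[0,0,1.]])
    w,V=np.linalg.eigh(M.T@np.diag([1/a**2,1/b**2,-1])@M) # w[0]<0<w[1]<=w[2]
    out=[]
    for s in(1,-1):
        nn=np.sqrt((w[2]-w[1])/(w[2]-w[0]))*V[:,2]*s+np.sqrt((w[1]-w[0])/(w[2]-w[0]))*V[:,0]
        nn=R.T@nn; out.append(nn if nn[0]>0 else -nn)
    return out
E
python3 - <<'E'
from h import *
np.set_printoptions(precision=1,suppress=True)
C=np.array([onz("side",p,136) for p in[(189.25,143.6),(199.25,144.25),(197.0,154.75),(186.6,154.25)]])
print("block side",C,C.mean(0),"L",np.linalg.norm(C[0]-C[3]),np.linalg.norm(C[1]-C[2]),np.linalg.norm(C[0]-C[1]),np.linalg.norm(C[2]-C[3]))
for a,b in((3,0),(2,1)): print("y axis deg",np.degrees(np.arctan2(*(C[b]-C[a])[[1,0]])))
T=np.array([onz("top",p,136) for p in[(140.25,193.4),(147.75,185.3),(160.5,194.5),(152.5,204.5)]]);print("block top",T,T.mean(0))
print("foot",onz("top",(241.25,129.25),16),onz("side",(160+612/4,100+412/4),16),"cap",onz("top",(235.25,95.5),337),onz("side",(160+655/4-.4,100+60/4),337))
print("ring",tri((287.4,146.6),(238.,142.)))
s=cv2.imread("pics/side0.png");g=cv2.cvtColor(s,cv2.COLOR_BGR2GRAY)
big=cv2.resize(g[120:170,265:305],None,fx=8,fy=8,interpolation=cv2.INTER_CUBIC)
for th in(70,80,90,100):
    cs,_=cv2.findContours((big<th).astype(np.uint8),cv2.RETR_EXTERNAL,cv2.CHAIN_APPROX_NONE)
    for c in cs:
        if cv2.pointPolygonTest(c,((280.-265)*8,(149.-120)*8),False)>0 and len(c)>20:
            (x,y),d,a=cv2.fitEllipse(c);el=((265+x/8-.44,120+y/8-.44),(d[0]/8,d[1]/8),a)
            print(th,el,cv2.contourArea(c)/64)
            for n in circ("side",el): print("  n",n.round(3),"yaw",np.degrees(np.arctan2(n[1],n[0])),"pitch",np.degrees(np.arcsin(n[2])))
# top: tray corners
hsv=cv2.cvtColor(cv2.imread("pics/top0.png"),cv2.COLOR_BGR2HSV)
m=((hsv[...,1]>85)&(hsv[...,0]>13)&(hsv[...,0]<24)).astype(np.uint8);m[:,:270]=0;m[:170]=0;m[245:]=0;m[:,380:]=0
cs,_=cv2.findContours(m,cv2.RETR_EXTERNAL,cv2.CHAIN_APPROX_NONE);c=max(cs,key=cv2.contourArea)
print("tray",[onz("top",p,22) for p in cv2.boxPoints(cv2.minAreaRect(c))],cv2.boxPoints(cv2.minAreaRect(c)))
E
```

```text
block side [[538.3 396.7 136. ]
 [564.3 377.  136. ]
 [532.2 328.7 136. ]
 [505.4 347.7 136. ]] [535.  362.5 136. ] L 59.00493385832261 58.00496748229672 32.654778905389115 32.815870442036015
y axis deg 56.13292360913021
y axis deg 56.33233054263408
block top [[539.1 396.4 136. ]
 [566.7 372.5 136. ]
 [535.8 328.2 136. ]
 [502.1 353.5 136. ]] [535.9 362.7 136. ]
foot [799.7  67.2  16. ] [798.5  62.5  16. ] cap [801.7  68.2 337. ] [796.4  61.8 337. ]
ring (array([681.6,  62.2, 272.8]), np.float64(0.6116278958412492))
tray [array([553.6, -97. ,  22. ]), array([ 555.6, -408.5,   22. ]), array([ 431.7, -404.2,   22. ]), array([429.5, -96.6,  22. ])] [[285. 194.]
 [370. 194.]
 [370. 228.]
 [285. 228.]]
```

```bash
python3 - <<'E'
from h import *
np.set_printoptions(precision=1,suppress=True)
for X in[(659,63,280),(659,63,300),(665,63,280),(675,63,275),(682,62,273)]: print(X,proj("side",[X])[0],proj("top",[X])[0])
s=cv2.imread("pics/side0.png");g=cv2.cvtColor(s,cv2.COLOR_BGR2GRAY)
big=cv2.resize(g[120:170,265:305],None,fx=8,fy=8,interpolation=cv2.INTER_CUBIC)
print(g[136:160:2,274:304:2])
for th in(60,70,80,90,100,110):
    cs,_=cv2.findContours((big<th).astype(np.uint8),cv2.RETR_EXTERNAL,cv2.CHAIN_APPROX_NONE)
    for c in cs:
        if cv2.pointPolygonTest(c,((284.8-265)*8,(148.1-120)*8),False)>0 and len(c)>20:
            (x,y),d,a=cv2.fitEllipse(c);el=((265+x/8-.44,120+y/8-.44),(d[0]/8,d[1]/8),a)
            print(th,el,cv2.contourArea(c)/64)
            for n in circ("side",el): print("  n",n.round(3),"yaw",np.degrees(np.arctan2(n[1],n[0])),"pitch",np.degrees(np.arcsin(n[2])))
for nm,pts in {"front":[(50,70),(60,120),(90,180),(130,230),(180,262),(205,265),(75,42),(110,65),(150,100),(190,155),(222,210),(232,235)]}.items():
    p=np.array([[270+x/8-.44,128+y/8-.44] for x,y in pts],np.float32);el=cv2.fitEllipse(p);print(nm,el)
    for n in circ("side",el): print("  n",n.round(3),"yaw",np.degrees(np.arctan2(n[1],n[0])),"pitch",np.degrees(np.arcsin(n[2])))
f=lambda x,y:onz("side",(230+x/3.2-.3-125,255+y/5-.4),22)
# tray rim corners in side crop (right panel: x-400)/3.2+230, y/5+255
print("tray side",[onz("side",(230+(x-400)/3.2-.34,255+y/5-.4),22) for x,y in[(552,52),(425,150),(778,465),(640,598)]])
print("tray top",[onz("top",(275+x/4-.4,180+y/4-.4),22) for x,y in[(40,55),(42,195),(366,58),(372,192)]])
E
```

```text
(659, 63, 280) [280.4 146.7] [237.5 148.6]
(659, 63, 300) [280.7 140.5] [237.1 147. ]
(665, 63, 280) [282.2 146.1] [237.6 146.7]
(675, 63, 275) [285.2 146.5] [237.7 143.9]
(682, 62, 273) [287.5 146.6] [238.1 141.8]
[[170 121  95 116 145 156 133  69  45  43  45  43  40  41  40]
 [170 110  79  85 104 146 161 122  60  45  43  43  43  37  41]
 [171 126  78  77  81 107 149 162 120  58  45  44  43  40  37]
 [173 149  81  57  61  80 113 153 159 104  47  43  43  42  39]
 [174 162  96  46  45  56  79 115 150 143  81  44  43  40  39]
 [173 172 132  58  43  45  58  86 121 149 126  54  42  41  39]
 [174 174 162  99  43  44  45  63  93 126 137  86  45  66  63]
 [172 176 175 150  69  44  43  49  73  99 129 112  96 139 116]
 [160 166 172 170 132  64  43  45  60  83 106 119 146 176 160]
 [156 158 158 165 166 123  56  43  53  75  92 107 134 172 174]
 [157 157 156 157 160 157 110  60  62  76  82  90 113 167 174]
 [157 157 157 156 156 158 150 118  83  78  79  80 109 166 174]]
60 ((284.89688735961914, 148.8135343170166), (5.46299934387207, 17.886716842651367), 143.46286010742188) 75.7265625
  n [ 0.6 -0
[... 1191 characters left out ...]
6, 33.37154769897461), 140.1427764892578) 234.515625
  n [ 0.6 -0.3  0.7] yaw -24.813849069482945 pitch 44.82847974230058
  n [0.9 0.1 0.4] yaw 4.385057615899177 pitch 22.63140217687579
front ((286.7084045410156, 147.51901245117188), (12.30292797088623, 33.92682647705078), 143.0463409423828)
  n [ 0.6 -0.4  0.7] yaw -32.86994561761838 pitch 45.00346540694943
  n [0.9 0.1 0.3] yaw 5.486666028539592 pitch 17.30367603025115
tray side [array([554.5, -98.3,  22. ]), array([ 427.6, -101.1,   22. ]), array([ 554.5, -394.6,   22. ]), array([ 428.7, -396.4,   22. ])]
tray top [array([556. , -95.5,  22. ]), array([428.3, -97. ,  22. ]), array([ 555.2, -394.2,   22. ]), array([ 433.1, -395.6,   22. ])]
```

The dark lens disc is centred at (285.0,148.8) in the side view, and the ring face behind it is consistent with that. The lens is near (669,61,268), with yaw about 3° and pitch about 18°. The four views need 270° of the last joint, so I'll check its range against the wrist geometry, including a pitched grasp.

```bash
cat > k.py <<'E'
import numpy as np
from scipy.spatial.transform import Rotation as Ro
def rz(a):return Ro.from_euler('z',a,degrees=True)
def ry(a):return Ro.from_euler('y',a,degrees=True)
RL=rz(3)*ry(-18)          # lens frame
def tool(B,th,fl):        # block rot -> tool rot; th: pitch about block y, fl: flip
    # tool x,y,z in block at th=0: y=+y, z=-z, x=-x
    return B*ry(th)*Ro.from_matrix(np.diag([-1.,1,-1]))*rz(180*fl)
def wrist(R,q1,q23):      # R = Rz(q1)Ry(q23)Rz(a)Ry(q5)Rz(b)Rz(90)
    W=(rz(q1)*ry(q23)).inv()*R*rz(-90)
    return W.as_euler('ZYZ',degrees=True)
E
python3 - <<'E'
from k import *
print(wrist(Ro.from_quat([0,.176484,.984303,0][1:3]+[0,0]) if 0 else Ro.from_quat([.176484,.984303,0,0]),np.degrees(.9926),np.degrees(1.8119)))
for q23 in(90,105,120):
  for fl in(0,1):
    for th in(-40,-25,0,25,40):
      print(q23,fl,th,[tuple(int(v) for v in wrist(tool(RL*rz(90*k),th,fl),6,q23)) for k in range(4)])
E
```

```text
[ 7.95138670e-16  7.61857771e+01 -1.27981403e+01]
90 0 -40 [(-4, 32, -84), (40, 74, 170), (1, 111, 93), (-41, 78, 14)]
90 0 -25 [(-2, 47, -85), (25, 72, 175), (0, 96, 93), (-26, 75, 10)]
90 0 0 [(0, 72, -86), (0, 72, -176), (0, 72, 93), (0, 72, 3)]
90 0 25 [(0, 96, -86), (-26, 75, -169), (-2, 47, 94), (25, 72, -4)]
90 0 40 [(1, 111, -86), (-41, 78, -165), (-4, 32, 95), (40, 74, -9)]
90 1 -40 [(-4, 32, 95), (40, 74, -9), (1, 111, -86), (-41, 78, -165)]
90 1 -25 [(-2, 47, 94), (25, 72, -4), (0, 96, -86), (-26, 75, -169)]
90 1 0 [(0, 72, 93), (0, 72, 3), (0, 72, -86), (0, 72, -176)]
90 1 25 [(0, 96, 93), (-26, 75, 10), (-2, 47, -85), (25, 72, 175)]
90 1 40 [(1, 111, 93), (-41, 78, 14), (-4, 32, -84), (40, 74, 170)]
105 0 -40 [(-8, 17, -80), (44, 63, 159), (1, 96, 92), (-45, 67, 24)]
105 0 -25 [(-3, 32, -84), (28, 59, 167), (0, 81, 92), (-29, 61, 18)]
105 0 0 [(-1, 57, -86), (-1, 57, -176), (-1, 57, 93), (-1, 57, 3)]
105 0 25 [(0, 81, -87), (-29, 61, -161), (-3, 32, 95), (28, 59, -12)]
105 0 40 [(1, 96, -87), (-45, 67, -155), (-8, 17, 99), (44, 63, -20)]
105 1 -40 [(-8, 17, 99), (44, 63,
[... 303 characters left out ...]
3, 159)]
120 0 -40 [(-51, 3, -37), (51, 53, 146), (1, 81, 92), (-51, 57, 37)]
120 0 -25 [(-6, 17, -81), (34, 46, 157), (0, 66, 92), (-35, 49, 27)]
120 0 0 [(-1, 42, -86), (-1, 42, -176), (-1, 42, 93), (-1, 42, 3)]
120 0 25 [(0, 66, -87), (-35, 49, -152), (-6, 17, 98), (34, 46, -22)]
120 0 40 [(1, 81, -87), (-51, 57, -142), (-51, 3, 142), (51, 53, -33)]
120 1 -40 [(-51, 3, 142), (51, 53, -33), (1, 81, -87), (-51, 57, -142)]
120 1 -25 [(-6, 17, 98), (34, 46, -22), (0, 66, -87), (-35, 49, -152)]
120 1 0 [(-1, 42, 93), (-1, 42, 3), (-1, 42, -86), (-1, 42, -176)]
120 1 25 [(0, 66, 92), (-35, 49, 27), (-6, 17, -81), (34, 46, 157)]
120 1 40 [(1, 81, 92), (-51, 57, 37), (-51, 3, -37), (51, 53, 146)]
```

```bash
python3 - <<'E'
from k import *
for q23 in(95,110,125):
    for th in(-15,-20,-25):
        g=wrist(tool(rz(-33.8),th,1),34,q23)
        print(q23,th,"grasp",g.round(),"right biased",[wrist(tool(RL*rz(270-b),th,1),6,q23).round() for b in(0,5)],"place",wrist(tool(rz(0),th,1),-20,q23).round())
E
```

```text
95 -15 grasp [-14.  80. 160.] right biased [array([ -17.,   69., -171.]), array([ -17.,   70., -166.])] place [ 5. 71. 69.]
95 -20 grasp [-19.  78. 161.] right biased [array([ -22.,   70., -169.]), array([ -22.,   71., -164.])] place [ 7. 66. 68.]
95 -25 grasp [-24.  76. 162.] right biased [array([ -28.,   71., -167.]), array([ -27.,   73., -163.])] place [ 9. 62. 67.]
110 -15 grasp [-15.  65. 164.] right biased [array([ -20.,   54., -165.]), array([ -19.,   56., -161.])] place [ 6. 56. 67.]
110 -20 grasp [-21.  64. 166.] right biased [array([ -26.,   56., -162.]), array([ -25.,   57., -158.])] place [ 9. 51. 66.]
110 -25 grasp [-26.  63. 168.] right biased [array([ -31.,   58., -159.]), array([ -30.,   59., -155.])] place [11. 47. 64.]
125 -15 grasp [-18.  51. 169.] right biased [array([ -25.,   41., -158.]), array([ -24.,   42., -153.])] place [ 8. 41. 65.]
125 -20 grasp [-24.  50. 173.] right biased [array([ -32.,   43., -152.]), array([ -31.,   44., -149.])] place [11. 37. 62.]
125 -25 grasp [-31.  49. 177.] right biased [array([ -38.,   45., -148.]), array([ -36.,   47., -145.])] place [16. 32. 58.]
```

```bash
python3 -m handwheel '[[[21,-7.3,0,0,0,-10.2,1],[21,-7.3,0,0,0,-10.2,1],[21,-7.3,0,0,0,-10.2,1],[21,-7.3,0,0,0,-10.2,1],[21,-7.3,0,0,0,-10.2,1],[21,-7.3,0,0,0,-10.2,1],[21,-7.3,0,0,0,-10.2,1],[21,-7.3,0,0,0,-10.2,1]]]' 40
python3 -m handwheel '[[[21,-7.3,0,0,0,-10.2,1],[21,-7.3,0,0,0,-10.2,1],[21,-7.3,0,0,0,-10.2,1],[21,-7.3,0,0,0,-10.2,1],[21,-7.3,0,0,0,-10.2,1],[21,-7.3,0,0,0,-10.2,1],[21,-7.3,0,0,0,-10.2,1],[21,-7.3,0,0,0,-10.2,1]]]'
python3 -m handwheel '[[[0,0,-15,0,0,-10.2,1],[0,0,-15,0,0,-10.2,1],[0,0,-15,0,0,-9.8,1],[0,0,-10,-2,-3,0,1],[0,0,0,-2,-3,0,1],[0,0,0,0,0,0,1]]]'
python3 -c "
from rig import *
import numpy as np
s=sense();print(s['time_s'],np.degrees(s['joints']),s['eef_pos'],s['ee_rot'])"
```

```text
time_s: 1.1
eef_pos: [351.0, 433.5, 238.9]
ee_rot: [-0.0, 0.779, 0.628, -0.0]
force: [-0.2, 0.6, 0.6]
grip_width: 1.001
grip_force: 0.0
time_s: 2.1
eef_pos: [519.0, 375.2, 238.8]
ee_rot: [0.0, 0.999, -0.034, -0.0]
force: [0.2, 0.5, -0.4]
grip_width: 1.001
grip_force: 0.0
time_s: 2.85
eef_pos: [517.7, 375.9, 183.9]
ee_rot: [0.018, 0.955, -0.289, 0.06]
force: [0.5, 0.3, -0.3]
grip_width: 1.004
grip_force: 0.0
2.85 [ 27.98023073  33.75402418  70.69049491  -6.629452    72.29017344
 153.47931122] [517.69088571 375.92868454 183.92123075] [ 0.01841551  0.95530036 -0.28897292  0.0596384 ]
```

```bash
for i in 1; do python3 -m handwheel '[[[0,0,0,-1.1,0.74,10.5,1],[0,0,0,-1.1,0.74,10.5,1],[0,0,0,-1.1,0.74,10.5,1],[0,0,0,-1.1,0.74,10.5,1],[0,0,0,-1.1,0.74,10.5,1],[0,0,0,-1.1,0.74,10.5,1],[0,0,0,-1.1,0.74,10.5,1],[0,0,0,-1.1,0.74,10.5,1]]]' 
python3 -m handwheel '[[[0,0,0,-1.1,0.74,10.5,1],[0,0,0,-1.1,0.74,10.5,1],[0,0,0,-1.1,0.74,10.5,1],[0,0,0,-1.1,0.74,10.5,1],[0,0,0,-1.1,0.74,10.5,1],[0,0,0,-1.1,0.74,10.5,1],[0,0,0,-1.1,0.74,10.5,1],[0,0,0,-1.1,0.74,10.5,1]]]' 
python3 -m handwheel '[[[0,0,0,-1.1,0.74,10.5,1],[-3,1,-2,-3.55,-5.3,0,1],[-4,2,-4,-3.55,-5.3,0,1],[0,0,0,0,0,0,1]]]'; done
cat >> k.py <<'E'
def nums(Rt,pt):
    from rig import sense
    s=sense();q=s['ee_rot'];R=Ro.from_quat([*q[1:],q[0]])
    np.set_printoptions(precision=2,suppress=True)
    print("t",s['time_s'],"deg",np.degrees(s['joints']),"pos",s['eef_pos'])
    print("shift",np.array(pt)-s['eef_pos'],"rotvec",(Rt*R.inv()).as_rotvec(degrees=True))
E
python3 - <<'E'
from k import *
nums(tool(rz(-33.8),-20,0),(511,378.9,177.6))
import cv2
from rig import capture
a=capture("top")["image"];b=capture("side")["image"]
f=lambda i,x,y:cv2.resize(i[y:y+60,x:x+50,::-1],None,fx=8,fy=8,interpolation=cv2.INTER_CUBIC)
cv2.imwrite("pics/pre.png",np.clip(np.hstack([f(a,125,165),f(b,170,125)])*1.3,0,255))
E
```

```text
time_s: 3.85
eef_pos: [518.6, 375.3, 184.2]
ee_rot: [0.053, 0.9, 0.432, 0.031]
force: [0.3, 0.1, 0.7]
grip_width: 1.0
grip_force: 0.0
time_s: 4.85
eef_pos: [518.6, 375.3, 184.2]
ee_rot: [0.06, 0.375, 0.925, -0.013]
force: [0.4, -1.0, -1.0]
grip_width: 1.001
grip_force: 0.0
time_s: 5.35
eef_pos: [510.3, 379.1, 177.6]
ee_rot: [0.164, 0.286, 0.943, -0.051]
force: [-0.6, 0.4, -0.3]
grip_width: 1.002
grip_force: 0.0
t 5.35 deg [ 33.08  32.59  75.54 -20.1   65.33 -15.79] pos [510.28 379.06 177.61]
shift [ 0.72 -0.16 -0.01] rotvec [ 0.01 -0.25 -0.06][ WARN:0@1.205] global loadsave.cpp:1063 imwrite_ Unsupported depth image for selected encoder is fallbacked to CV_8U.
```

View pics/pre.png

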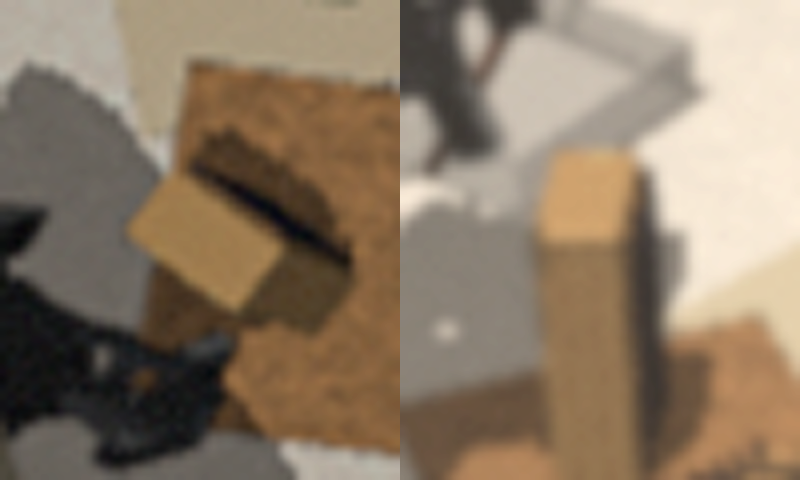

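```bash
python3 - <<'E'
from h import *
X=np.array([510.3,379.1,177.6]);tz=np.array([.284,-.19,-.94]);y=np.array([.556,.831,0])
P=[X,X+8*tz,X+8*tz+42*y,X+8*tz-42*y,X-100*tz]
print((proj("side",P)-[170,125])*8+[400,0]);print((proj("top",P)-[125,165])*8)
E
```

```text
[[ 501.00382612  102.90070143]
 [ 509.53126265  119.2093954 ]
 [ 525.07735761   60.45237141]
 [ 493.31172538  180.51171871]
 [ 389.64913367 -110.06477701]]
[[126.67486309 286.30079123]
 [136.85257382 282.53940503]
 [ 54.16847475 224.84866345]
 [220.01085856 340.56099769]
 [-13.28478711 338.0258117 ]]
```

The gripper lines up with the block: the predicted finger positions match the picture, given the 13 mm setback when open. Now I descend and grip.

```bash
python3 -m handwheel '[[[4.3,-2.8,-13.8,0,0,0,1],[4.3,-2.8,-13.8,0,0,0,1],[4.3,-2.8,-13.8,0,0,0,1],[4.3,-2.8,-13.8,0,0,0,1],[4.3,-2.8,-13.8,0,0,0,1],[4.3,-2.8,-13.8,0,0,0,1],[0,0,0,0,0,0,1]]]' 
python3 -m handwheel '[[[0,0,0,0,0,0,-1],[0,0,0,0,0,0,-1],[0,0,0,0,0,0,-1],[0,0,0,0,0,0,-1],[0,0,0,0,0,0,-1],[0,0,0,0,0,0,-1]]]' 50
python3 - <<'E'
from rig import *
print(sense()['force'],sense()['eef_pos'],sense()['grip_width'])
E
```

```text
time_s: 6.32
eef_pos: [537.0, 361.2, 94.1]
ee_rot: [0.165, 0.287, 0.942, -0.052]
force: [0.9, -0.4, 0.5]
grip_width: 1.001
grip_force: 0.0
time_s: 7.08
eef_pos: [537.6, 362.1, 96.4]
ee_rot: [0.166, 0.286, 0.942, -0.05]
force: [-1.2, 1.7, 5.5]
grip_width: 0.7
grip_force: 54.7
[-1.22454187  1.67985042  5.45782648] [537.56931062 362.07652213  96.43154254] 0.6999210712046103
```

Held at 60 mm, as expected. Now I'll compute the show poses.

```bash
cat >> k.py <<'E'
L=np.array([669,60.5,268.]);C=np.array([2.1,.4,90.4]);TH=-20
D=[23.5,30,17.5,30]
def show(k,off=(0,0,0),bias=0):
    B=RL*rz(90*k+bias);o=L+RL.apply(np.array([-150-D[k],0,0])+off)-B.apply([0,0,65])
    return tool(B,TH,0),o+B.apply(C)
E
python3 -m handwheel '[[[0,0,15,0,0,0,-1],[0,0,35,0,0,0,-1],[0,0,35,0,0,0,-1],[0,0,35,0,0,0,-1]]]'
python3 - <<'E'
from k import *
for k in range(4):
    R,p=show(k);print(k,p);nums(R,p);print(wrist(R,-7,104))
E
```

```text
time_s: 7.58
eef_pos: [536.8, 361.5, 216.8]
ee_rot: [0.165, 0.286, 0.942, -0.051]
force: [0.0, -0.5, -2.0]
grip_width: 0.701
grip_force: 54.4
0 [498.35310492  51.95732413 239.19132268]
t 7.575 deg [ 30.38  31.67  71.04 -19.13  69.51 -20.27] pos [536.77 361.49 216.8 ]
shift [ -38.42 -309.53   22.39] rotvec [ -4.81 -17.78  36.54]
[   9.82   38.84 -105.59]
1 [489.72  53.21 236.41]
t 7.575 deg [ 30.38  31.67  71.04 -19.13  69.51 -20.27] pos [536.77 361.49 216.8 ]
shift [ -47.05 -308.28   19.61] rotvec [-19.18 -11.04 125.62]
[ 25.49  64.15 157.94]
2 [500.1   51.25 239.75]
t 7.575 deg [ 30.38  31.67  71.04 -19.13  69.51 -20.27] pos [536.77 361.49 216.8 ]
shift [ -36.67 -310.24   22.94] rotvec [  22.63   -6.36 -141.71]
[-0.36 77.97 80.08]
3 [490.7   49.05 236.66]
t 7.575 deg [ 30.38  31.67  71.04 -19.13  69.51 -20.27] pos [536.77 361.49 216.8 ]
shift [ -46.07 -312.43   19.85] rotvec [  9.16 -16.36 -52.73]
[-20.08  56.54   1.47]
```

```bash
python3 -m handwheel '[[[-3.84,-30.95,2.24,-0.48,-1.78,3.65,-1],[-3.84,-30.95,2.24,-0.48,-1.78,3.65,-1],[-3.84,-30.95,2.24,-0.48,-1.78,3.65,-1],[-3.84,-30.95,2.24,-0.48,-1.78,3.65,-1],[-3.84,-30.95,2.24,-0.48,-1.78,3.65,-1],[-3.84,-30.95,2.24,-0.48,-1.78,3.65,-1],[-3.84,-30.95,2.24,-0.48,-1.78,3.65,-1],[-3.84,-30.95,2.24,-0.48,-1.78,3.65,-1]]]'
python3 -m handwheel '[[[-3.84,-30.95,2.24,-0.48,-1.78,3.65,-1],[-3.84,-30.95,2.24,-0.48,-1.78,3.65,-1],[0,0,0,0,0,0,-1],[0,0,0,0,0,0,-1]]]'
python3 - <<'E'
from k import *
R,p=show(0);nums(R,p)
import cv2
from rig import capture
a=capture("top")["image"];b=capture("side")["image"]
cv2.imwrite("pics/a_top.png",a[...,::-1]);cv2.imwrite("pics/a_side.png",b[...,::-1])
f=lambda i,x,y:cv2.resize(i[y:y+75,x:x+66,::-1],(400,450),interpolation=cv2.INTER_CUBIC)
cv2.imwrite("pics/show0.png",np.clip(np.hstack([f(a,210,100),f(b,240,115)])*1.4,0,255).astype(np.uint8))
E
```

```text
time_s: 8.57
eef_pos: [505.7, 113.2, 233.7]
ee_rot: [0.297, 0.038, 0.954, -0.003]
force: [0.0, 0.9, -2.4]
grip_width: 0.696
grip_force: 55.0
time_s: 9.07
eef_pos: [499.7, 62.5, 236.7]
ee_rot: [0.319, -0.014, 0.948, 0.008]
force: [-0.4, 0.2, -2.6]
grip_width: 0.695
grip_force: 55.1
t 9.075 deg [ -10.01   -0.89  116.42   15.61   28.79 -113.03] pos [499.67  62.49 236.75]
shift [ -1.32 -10.53   2.44] rotvec [-0.35 -0.79  1.14]
```

View pics/show0.png

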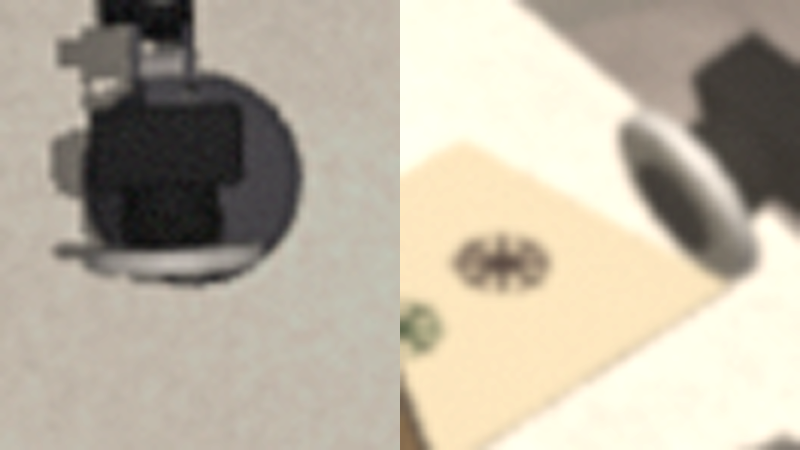

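```bash
python3 -m handwheel '[[[-0.7,-5.3,1.2,-0.2,-0.4,0.6,-1],[-0.7,-5.2,1.2,-0.2,-0.4,0.6,-1],[0,0,0,0,0,0,-1],[0,0,0,0,0,0,-1],[0,0,0,0,0,0,-1],[0,0,0,0,0,0,-1],[0,0,0,0,0,0,-1]]]'
python3 - <<'E'
from k import *
R,p=show(0);nums(R,p)
import cv2
from rig import capture
from h import proj
a=capture("top")["image"];b=capture("side")["image"]
f=lambda i,x,y:cv2.resize(i[y:y+100,x:x+100,::-1],(400,400),interpolation=cv2.INTER_CUBIC)
cv2.imwrite("pics/show1.png",np.clip(np.hstack([f(a,190,125),f(b,215,115)])*1.4,0,255).astype(np.uint8))
# predicted corners of block top/bottom in panel px
B=RL;o=L+RL.apply([-173.5,0,-65])
P=[o+B.apply(v) for v in[(17.5,-30,0),(17.5,30,0),(-17.5,-30,0),(17.5,-30,130),(17.5,30,130),(-17.5,-30,130),(-17.5,30,130)]]+[L]
print(((proj("top",P)-[190,125])*4+2).round());print(((proj("side",P)-[215,115])*4+[402,2]).round())
E
```

```text
time_s: 10.05
eef_pos: [498.5, 51.8, 239.1]
ee_rot: [0.326, -0.026, 0.945, 0.008]
force: [0.0, -0.7, -2.2]
grip_width: 0.699
grip_force: 55.1
t 10.05 deg [ -12.26   -1.7   117.18   19.61   28.89 -119.58] pos [498.46  51.77 239.06]
shift [-0.1   0.19  0.13] rotvec [ 0.08  0.05 -0.1 ]
[[247. 271.]
 [174. 275.]
 [249. 313.]
 [245. 305.]
 [163. 309.]
 [248. 352.]
 [166. 356.]
 [197.  88.]]
[[544. 357.]
 [495. 309.]
 [503. 387.]
 [493. 232.]
 [442. 185.]
 [448. 264.]
 [398. 215.]
 [677. 141.]]
```

View pics/show1.png

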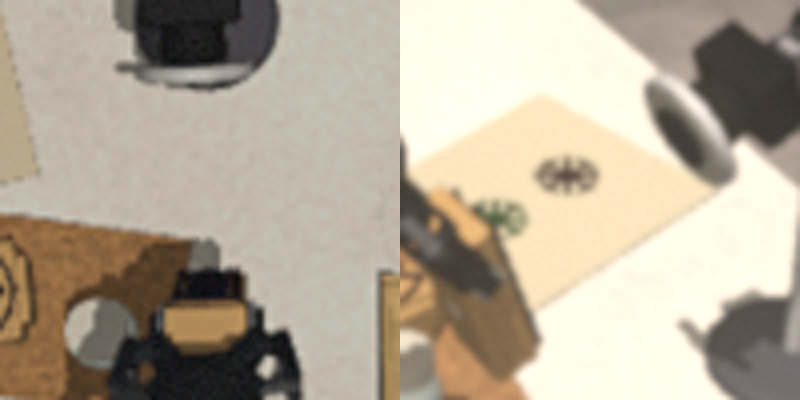

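The carving view is as predicted: the block sits where computed (wood top at (165–245,305), lens disc at (680,138)) and was held for over 0.5 s. For the left edge I'll turn the long way, -270° about the lens upright, to stay inside the last joint's range.

```bash
python3 -m handwheel '[[[-0.3,0,-0.1,3.09,0.16,-9.5,-1],[-0.3,0,-0.1,3.09,0.16,-9.5,-1],[-0.3,0,-0.1,3.09,0.16,-9.5,-1],[-0.3,0,-0.1,3.09,0.16,-9.5,-1],[-0.3,0,-0.1,3.09,0.16,-9.5,-1],[-0.3,0,-0.1,3.09,0.16,-9.5,-1],[-0.3,0,-0.1,3.09,0.16,-9.5,-1],[-0.3,0,-0.1,3.09,0.16,-9.5,-1]]]' |head -2
python3 -m handwheel '[[[-0.3,0,-0.1,3.09,0.16,-9.5,-1],[-0.3,0,-0.1,3.09,0.16,-9.5,-1],[-0.3,0,-0.1,3.09,0.16,-9.5,-1],[-0.3,0,-0.1,3.09,0.16,-9.5,-1],[-0.3,0,-0.1,3.09,0.16,-9.5,-1],[-0.3,0,-0.1,3.09,0.16,-9.5,-1],[-0.3,0,-0.1,3.09,0.16,-9.5,-1],[-0.3,0,-0.1,3.09,0.16,-9.5,-1]]]' |head -2
python3 - <<'E'
from k import *
nums(*show(1))
E
```

```text
time_s: 11.15
eef_pos: [495.5, 52.1, 237.1]
time_s: 12.15
eef_pos: [493.4, 52.0, 236.3]
t 12.15 deg [-2.94 14.56 91.23 -9.51 72.59 59.29] pos [493.4   52.04 236.34]
shift [-3.68  1.16  0.07] rotvec [  37.01    2.62 -113.01]
```

```bash
python3 -m handwheel '[[[-0.3,0.1,0,3.08,0.22,-9.42,-1],[-0.3,0.1,0,3.08,0.22,-9.42,-1],[-0.3,0.1,0,3.08,0.22,-9.42,-1],[-0.3,0.1,0,3.08,0.22,-9.42,-1],[-0.3,0.1,0,3.08,0.22,-9.42,-1],[-0.3,0.1,0,3.08,0.22,-9.42,-1],[-0.3,0.1,0,3.08,0.22,-9.42,-1],[-0.3,0.1,0,3.08,0.22,-9.42,-1]]]' |head -2
python3 -m handwheel '[[[-0.3,0.1,0,3.08,0.22,-9.42,-1],[-0.3,0.1,0,3.08,0.22,-9.42,-1],[-0.3,0.1,0,3.08,0.22,-9.42,-1],[-0.3,0.1,0,3.08,0.22,-9.42,-1],[0,0,0,0,0,0,-1],[0,0,0,0,0,0,-1],[0,0,0,0,0,0,-1]]]' |head -2
python3 - <<'E'
from k import *
nums(*show(1))
E
```

```text
time_s: 13.15
eef_pos: [491.0, 52.5, 236.3]
time_s: 14.02
eef_pos: [489.8, 53.1, 236.4]
t 14.025 deg [-20.64   6.75 104.35  28.52  63.91 141.09] pos [489.77  53.1  236.43]
shift [-0.05  0.1  -0.02] rotvec [ 0.12 -0.02 -0.42]
```

```bash
python3 -m handwheel '[[[0,0,0,0,0,0,-1],[0,0,0,0,0,0,-1],[0,0,0,0,0,0,-1],[0,0,0,0,0,0,-1]]]' |head -1
python3 - <<'E'
from k import *
from h import proj
import cv2
from rig import capture
im=capture("side")["image"]
B=RL*rz(90);o=L+RL.apply([-180,0,-65])
z=np.arange(40,-41,-4)
for nm,(x,y) in {"back":(-17.5,5),"rightedge":(5,30)}.items():
    p=proj("side",[o+B.apply([x,y,v]) for v in z]).astype(np.float32)
    s=cv2.remap(im,p[:,0],p[:,1],cv2.INTER_LINEAR)
    print(nm);print(list(zip(z.tolist(),s[:,0,0].tolist() if s.ndim==4 else s.reshape(-1,3).tolist())))
# horizontally across the back face at z=40
v=np.arange(-60,61,4);p=proj("side",[o+B.apply([-17.5,t,30]) for t in v]).astype(np.float32);print(list(zip(v.tolist(),cv2.remap(im,p[:,0],p[:,1],cv2.INTER_LINEAR).reshape(-1,3).tolist())))
E
```

```text
time_s: 14.52
back
[(40, [93, 74, 53]), (36, [93, 75, 54]), (32, [93, 75, 54]), (28, [93, 74, 53]), (24, [94, 76, 55]), (20, [94, 76, 55]), (16, [93, 75, 55]), (12, [93, 75, 54]), (8, [96, 77, 55]), (4, [108, 85, 60]), (0, [125, 96, 67]), (-4, [138, 104, 72]), (-8, [142, 106, 73]), (-12, [144, 107, 74]), (-16, [147, 109, 75]), (-20, [147, 110, 76]), (-24, [144, 107, 74]), (-28, [139, 104, 72]), (-32, [135, 102, 71]), (-36, [134, 101, 71]), (-40, [135, 102, 71])]
rightedge
[(40, [94, 77, 59]), (36, [97, 80, 62]), (32, [101, 81, 63]), (28, [97, 78, 59]), (24, [97, 76, 56]), (20, [99, 76, 55]), (16, [99, 76, 54]), (12, [106, 81, 57]), (8, [112, 85, 60]), (4, [119, 90, 62]), (0, [124, 92, 64]), (-4, [130, 98, 68]), (-8, [132, 98, 68]), (-12, [135, 101, 70]), (-16, [138, 103, 71]), (-20, [140, 105, 73]), (-24, [143, 106, 74]), (-28, [145, 107, 75]), (-32, [148, 109, 76]), (-36, [149, 110, 76]), (-40, [149, 111, 76])]
[(-60, [171, 158, 134]), (-56, [171, 158, 134]), (-52, [170, 157, 134]), (-48, [171, 158, 135]), (-44, [170, 157, 135]), (-40, [169, 156, 135]), (-36, [173, 160, 139]), (-32, [160, 147, 127]), (-28, [124, 110, 92]), (-24, [97, 80, 60]), (-20, [93, 76, 54]), (-16, [94, 76, 55]), (-12, [95, 76, 56]), (-8, [93, 75, 55]), (-4, [94, 76, 55]), (0, [93, 75, 54]), (4, [93, 75, 53]), (8, [93, 75, 53]), (12, [93, 74, 53]), (16, [92, 74, 54]), (20, [92, 74, 53]), (24, [93, 74, 53]), (28, [90, 73, 53]), (32, [93, 73, 53]), (36, [122, 92, 63]), (40, [140, 104, 71]), (44, [128, 102, 79]), (48, [114, 107, 94]), (52, [113, 112, 103]), (56, [118, 118, 108]), (60, [123, 124, 114])]
```

The side-view profile puts the block's underside within 1–2 mm of the prediction. On to the back.

```bash
python3 -m handwheel '[[[1.15,-0.2,0.37,-3.09,-0.16,9.51,-1],[1.15,-0.2,0.37,-3.09,-0.16,9.51,-1],[1.15,-0.2,0.37,-3.09,-0.16,9.51,-1],[1.15,-0.2,0.37,-3.09,-0.16,9.51,-1],[1.15,-0.2,0.37,-3.09,-0.16,9.51,-1],[1.15,-0.2,0.37,-3.09,-0.16,9.51,-1],[1.15,-0.2,0.37,-3.09,-0.16,9.51,-1],[1.15,-0.2,0.37,-3.09,-0.16,9.51,-1]]]' |head -2
python3 -m handwheel '[[[1.15,-0.2,0.37,-3.09,-0.16,9.51,-1],[0,0,0,0,0,0,-1],[0,0,0,0,0,0,-1]]]' |head -2
python3 - <<'E'
from k import *
nums(*show(2))
E
```

```text
time_s: 15.58
eef_pos: [498.9, 51.5, 239.3]
time_s: 15.95
eef_pos: [499.8, 51.3, 239.6]
t 15.95 deg [-7.29 16.17 88.14 -0.48 77.65 79.73] pos [499.82  51.31 239.59]
shift [ 0.28 -0.06  0.15] rotvec [ 0.11 -0.01 -0.1 ]
```

Reached. I'll hold, then go on to the right edge and hold there.

```bash
python3 -m handwheel '[[[0,0,0,0,0,0,-1],[0,0,0,0,0,0,-1],[0,0,0,0,0,0,-1],[0,0,0,0,0,0,-1],[0,0,0,0,0,0,-1]]]' |head -2
python3 -m handwheel '[[[-1.05,-0.25,-0.34,-3.09,-0.16,9.51,-1],[-1.05,-0.25,-0.34,-3.09,-0.16,9.51,-1],[-1.05,-0.25,-0.34,-3.09,-0.16,9.51,-1],[-1.05,-0.25,-0.34,-3.09,-0.16,9.51,-1],[-1.05,-0.25,-0.34,-3.09,-0.16,9.51,-1],[-1.05,-0.25,-0.34,-3.09,-0.16,9.51,-1],[-1.05,-0.25,-0.34,-3.09,-0.16,9.51,-1],[-1.05,-0.25,-0.34,-3.09,-0.16,9.51,-1]]]' |head -2
python3 -m handwheel '[[[-1.05,-0.25,-0.34,-3.09,-0.16,9.51,-1],[0,0,0,0,0,0,-1],[0,0,0,0,0,0,-1],[0,0,0,0,0,0,-1],[0,0,0,0,0,0,-1],[0,0,0,0,0,0,-1],[0,0,0,0,0,0,-1],[0,0,0,0,0,0,-1]]]' |head -2
python3 - <<'E'
from k import *
nums(*show(3))
B=rz(0)
print(wrist(tool(B,TH,0),-30,105))
# place: block origin 4 mm above tray floor, hover 60 above
for z in(70,10):
    nums(tool(B,TH,0),np.array([491.5,-182,z])+B.apply(C))
E
```

```text
time_s: 16.58
eef_pos: [499.8, 51.3, 239.7]
time_s: 17.58
eef_pos: [491.3, 49.5, 236.9]
time_s: 18.58
eef_pos: [490.4, 49.1, 236.6]
t 18.575 deg [  1.88   7.9  103.08 -24.91  53.15  14.09] pos [490.4   49.08 236.61]
shift [ 0.29 -0.02  0.05] rotvec [ 0.14  0.09 -0.29]
[  11.63   58.04 -124.7 ]
t 18.575 deg [  1.88   7.9  103.08 -24.91  53.15  14.09] pos [490.4   49.08 236.61]
shift [   3.2  -230.68  -76.21] rotvec [-14.37  13.79  85.9 ]
t 18.575 deg [  1.88   7.9  103.08 -24.91  53.15  14.09] pos [490.4   49.08 236.61]
shift [   3.2  -230.68 -136.21] rotvec [-14.37  13.79  85.9 ]
```

```bash
python3 -m handwheel '[[[0.3,-23,0,-1.44,1.38,8.59,-1],[0.3,-23,0,-1.44,1.38,8.59,-1],[0.3,-23,0,-1.44,1.38,8.59,-1],[0.3,-23,0,-1.44,1.38,8.59,-1],[0.3,-23,0,-1.44,1.38,8.59,-1],[0.3,-23,0,-1.44,1.38,8.59,-1],[0.3,-23,0,-1.44,1.38,8.59,-1],[0.3,-23,0,-1.44,1.38,8.59,-1]]]' |head -2
python3 -m handwheel '[[[0.3,-23,-15,-1.44,1.38,8.59,-1],[0.3,-23,-15,-1.44,1.38,8.59,-1],[0,0,-20,0,0,0,-1],[0,0,-20,0,0,0,-1],[0,0,-6,0,0,0,-1],[0,0,0,0,0,0,-1],[0,0,0,0,0,0,-1]]]' |head -2
python3 - <<'E'
from k import *
nums(tool(rz(0),TH,0),np.array([491.5,-182,13])+C)
E
```

```text
time_s: 19.58
eef_pos: [492.6, -130.6, 236.6]
time_s: 20.45
eef_pos: [493.7, -176.0, 161.3]
t 20.45 deg [ -38.29   13.78  106.54   17.27   44.54 -137.11] pos [ 493.68 -175.97  161.31]
shift [ -0.08  -5.63 -57.91] rotvec [-0.19  0.29  1.9 ]
```

```bash
python3 -m handwheel '[[[0,-2.8,-14,-0.1,0.15,0.95,-1],[0,-2.8,-15,-0.1,0.15,0.95,-1],[0,0,-15,0,0,0,-1],[0,0,-10,0,0,0,-1],[0,0,-4,0,0,0,-1],[0,0,0,0,0,0,-1],[0,0,0,0,0,0,-1]]]'
python3 -m handwheel '[[[0,0,-1,0,0,0,-1],[0,0,-1,0,0,0,-1],[0,0,-1,0,0,0,-1],[0,0,0,0,0,0,-1]]]'
python3 - <<'E'
from k import *
nums(tool(rz(0),TH,0),np.array([491.5,-182,8])+C)
import cv2
from rig import capture
a=capture("top")["image"];b=capture("side")["image"]
f=lambda i,x,y:cv2.resize(i[y:y+120,x:x+100,::-1],(400,480),interpolation=cv2.INTER_CUBIC)
cv2.imwrite("pics/place.png",np.clip(np.hstack([f(a,275,140),f(b,235,220)])*1.3,0,255).astype(np.uint8))
E
```

```text
time_s: 21.32
eef_pos: [493.6, -181.5, 102.9]
ee_rot: [0.173, 0.0, 0.985, 0.0]
force: [-0.4, 0.6, -3.2]
grip_width: 0.694
grip_force: 55.2
time_s: 21.82
eef_pos: [493.3, -181.4, 99.4]
ee_rot: [0.173, 0.0, 0.985, 0.0]
force: [-0.3, 0.5, -2.2]
grip_width: 0.697
grip_force: 55.2
t 21.825 deg [ -38.99   19.9   109.43   21.     36.84 -144.33] pos [ 493.3  -181.37   99.39]
shift [ 0.3  -0.23 -0.99] rotvec [-0.05 -0.08  0.01]
```

View pics/place.png

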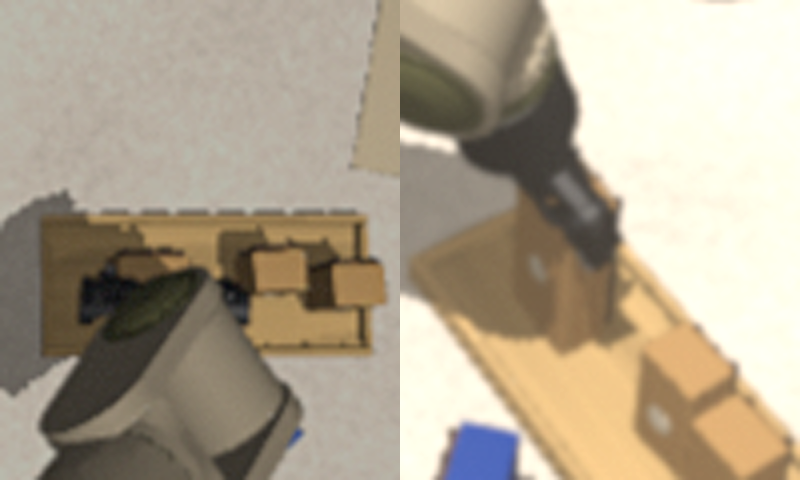

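The block is upright in the empty half, with its tag (plain back) towards the robot like its neighbours. I'll lower it the last millimetre or two.

```bash
python3 -m handwheel '[[[0,0,-0.7,0,0,0,-1],[0,0,-0.7,0,0,0,-1],[0,0,0,0,0,0,-1]]]'
python3 -m handwheel '[[[0,0,-0.7,0,0,0,-1],[0,0,-0.7,0,0,0,-1],[0,0,0,0,0,0,-1]]]'
```

```text
time_s: 22.3
eef_pos: [493.5, -181.4, 98.4]
ee_rot: [0.173, 0.0, 0.985, 0.0]
force: [-1.3, 2.1, 3.5]
grip_width: 0.695
grip_force: 56.0
time_s: 22.68
eef_pos: [493.9, -181.3, 98.4]
ee_rot: [0.174, -0.0, 0.985, 0.0]
force: [-7.3, 6.0, 19.2]
grip_width: 0.697
grip_force: 57.9
```

```bash
python3 -m handwheel '[[[0,0,1,0,0,0,-1],[0,0,0,0,0,0,-1]]]'
python3 -m handwheel '[[[0,0,0,0,0,0,1],[0,0,0,0,0,0,1],[0,0,0,0,0,0,1],[0,0,0,0,0,0,1],[0,0,0,0,0,0,1],[0,0,0,0,0,0,1]]]' 
python3 -m handwheel '[[[-2,0,5,0,0,0,1],[-4,0,11,0,0,0,1],[-5,0,14,0,0,0,1],[-6,0,17,0,0,0,1],[-6,0,17,0,0,0,1],[-7,0,20,0,0,0,1],[-10,0,30,0,0,0,1],[-10,0,30,0,0,0,1]]]'
python3 -m handwheel '[[[-20,20,30,0,0,0,1],[-40,30,0,0,0,0,1],[-40,40,0,0,0,0,1],[-40,40,0,0,0,0,1],[-40,40,0,0,0,0,1],[0,0,0,0,0,0,1],[0,0,0,0,0,0,1]]]'
python3 - <<'E'
from h import *
from rig import capture
np.set_printoptions(precision=1,suppress=True)
im=capture("top")["image"]
hsv=cv2.cvtColor(im,cv2.COLOR_RGB2HSV)
cv2.imwrite("pics/end.png",np.clip(cv2.resize(im[150:250,270:380,::-1],(660,600),interpolation=cv2.INTER_CUBIC)*1.3,0,255).astype(np.uint8))
b=capture("side")["image"];cv2.imwrite("pics/end_s.png",b[...,::-1])
# block predicted profile check along z at back face, side view
P=lambda v:proj("side",[np.array([491.5,-182,8])+np.array(x) for x in v]).astype(np.float32)
for nm,v in {"up -y edge":[(0,-30,z) for z in range(100,150,4)],"across y z=100 back":[(-17.5,y,100) for y in range(-50,51,4)],"across x -y edge z=100":[(x,-30,100) for x in range(-40,41,4)],"across y z=20 back":[(-17.5,y,20) for y in range(-50,51,4)]}.items():
    p=P(v);print(nm,cv2.remap(b,p[:,0],p[:,1],cv2.INTER_LINEAR).reshape(-1,3).sum(1).tolist())
E
```

```text
time_s: 22.92
eef_pos: [493.6, -181.3, 98.4]
ee_rot: [0.173, 0.0, 0.985, 0.0]
force: [-3.1, 3.4, 9.9]
grip_width: 0.696
grip_force: 56.3
time_s: 23.68
eef_pos: [493.3, -181.4, 97.6]
ee_rot: [0.173, 0.0, 0.985, 0.0]
force: [0.1, 0.1, -0.1]
grip_width: 0.998
grip_force: 0.0
time_s: 24.68
eef_pos: [442.6, -181.3, 243.5]
ee_rot: [0.173, 0.0, 0.985, -0.0]
force: [0.2, 0.3, -0.2]
grip_width: 1.002
grip_force: 0.0
time_s: 25.55
eef_pos: [263.4, -11.6, 272.2]
ee_rot: [0.174, 0.0, 0.985, -0.0]
force: [1.0, -0.1, 0.0]
grip_width: 0.999
grip_force: 0.0
up -y edge [262, 262, 265, 264, 263, 263, 265, 282, 323, 364, 386, 389, 389]
across y z=100 back [262, 258, 256, 261, 265, 270, 268, 266, 264, 264, 265, 265, 266, 267, 267, 267, 266, 269, 277, 330, 428, 521, 561, 564, 566, 568]
across x -y edge z=100 [315, 314, 271, 264, 270, 270, 267, 263, 260, 262, 262, 260, 259, 244, 301, 457, 536, 542, 536, 534, 542]
across y z=20 back [424, 421, 409, 340, 278, 264, 269, 261, 261, 258, 259, 258, 258, 259, 257, 260, 260, 260, 266, 286, 333, 384, 406, 414, 413, 412]
```

The profile check puts the block upright where planned (top at 130 mm, edges within 2 mm), and the arm is clear. Handing in.

```bash
python3 -c "
from rig import *
print(finish_job())"
```

```text
the job is handed in; nothing more can be done
None
```

I showed the block to the camera in the order carving, left edge, back, right edge, holding each for at least half a second by the arm's readings. I then stood it upright and let go in the empty half of the tray, carving the same way as the other two, and handed the job in at about 26 s; no verdict was returned.

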